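# Run the inspection slide up to its stop under the loupe

### The arm

A 7-joint arm with a two-finger parallel gripper is mounted at the origin on the work surface. World frame = base frame: x ahead of the robot, y to its left, z up, the work surface at z = 0. Lengths are in m, angles in rad, forces in N, time in s.
With the tool pointing down it reaches from about 0.4 to 0.875 m from the base axis. Payload 19.3 kg.
Tool frame: the origin (TCP) lies between the finger pads; the fingertips stand 22 mm ahead of it and the grasp point (between the pads) lies 3 mm ahead of it (r.tcp_to_tips is the distance from the TCP to the fingertips, in m); y points along the fingers, x is the direction in which the jaws open and shut, and the axes are right-handed (so a half turn about y gives the same grasp; the last joint's range is limited). The gripper opens to 85 mm and grips with 20 to 120 N. Pads are 22 mm wide; open, the fingers measure 114 mm over their backs; the gripper's body (76 mm by 85 mm) begins 54 mm behind the grasp point. The pads swing forward as they close: fully open they stand 13 mm farther back than shut.
Start: joints at [1.103, 0.521, -0.036, 1.599, 0.021, 1.021, -0.113], TCP at [0.242, -0.576, 0.253] pointing down, gripper open.
Joint ranges: [-2.91, 2.91], [-0.3, 2.13], [-1.5, 1.42], [0.17, 2.43], [-1.26, 4.41], [0.16, 1.93], [-2.52, 2.52]. Speed limits (rad/s): [1.89, 1.89, 2.39, 2.39, 3.01, 3.01, 3.01].

### API

Orientations are given as a rotation vector (axis times angle).
In Python, from workcell import r, cams gives the robot as it stands. The module is installed in compiled form; this text tells all that it offers.
- The arm moves only by the shell command python3 -m handwheel 'ROWS' [OPENING] [FORCE]. ROWS is a JSON object of lists of equal length, an entry for each row: "offset": the shift along the tool's x, y, z in m, a list of three; "rot": the turn, a rotation vector about the tool's x, y, z in degrees, a list of three. A call has 1 to 5 rows; each row is the pose to reach, as a shift and turn from the pose measured when the call began, along the tool's axes at that moment; what a row does not reach only later rows make up. A row lasts 1/12 s, in which the tool goes at most 41.7 mm and 7.16 degrees, less where a joint would pass 70% of its speed; a pose out of reach is approached as far as the arm can. A call with a gripper value outside its range is refused whole. OPENING is the opening, from -1 (shut) to 1 (fully open), so that 0 is half open, set as the call begins (- or left out, the last holds). The fingers move at their own pace and stop on an object; FORCE is the grip in N (left out, the last holds). Time passes only in rows, so rows that repeat a pose let the fingers close. It gives the time, the measured TCP pose, the force and the opening at its end, in the units of the state.
- r.sense(): the state, without advancing time (a new reading comes with each control period).
- cams.get_image(name): name is "side" or "top" or "wrist"; returns (picture, depth): 400x640x3 uint8, red, green, blue; 400x640 float32, m along the optical axis (not along the pixel's ray), 0 where there is no reading.
- cams.camera_params(name): a dict with "camera_matrix" (3x3 intrinsics, pixels), "rvec" (rotation vector, rad) and "tvec" (3), from world to camera coordinates, as OpenCV has them. Camera axes: x right, y down, z forward; pixel columns grow to the right and rows downward; lengths in m; the calibration is good to about 2 mm. A picture is of the moment at which its call begins: read the wrist's pose just before it. camera_params takes no time and is no camera call; for the wrist camera it gives the pose at the moment of the call.
- r.job_done(): hands the job in, once; it reports no verdict.
The state is a dict: "t": time; "q": joint angles; "joint_vel": joint speeds; "effort": joint torques, N m; "eef_pos": TCP position; "tcp_rot": TCP orientation; "ft_force": force on the tool from outside, world axes, zero at the start; "wrist_torque": the same for the moment, N m; "gripper_width": finger opening in m.
Only numpy, scipy, OpenCV 4.12 (cv2) and the standard library are available. Lean on these libraries where they do the work, as an engineer would, in place of code of your own. Each camera call takes 0.05 s, during which the arm holds its last target.

### The job

Press down the ribbed plate in the middle of the inspection slide's slider to free its brake, push the slider along the rail until it rests up against the stop that carries the loupe, then let go so that the plate springs up and the brake holds it there. Use the fingertips only and push gently: do not squeeze the slider or ram the stop, do not touch the little circuit board, the stop or its loupe, and leave the other things on the bench where they are.

Things in the scene. Friction and masses are not known exactly. Their poses are not given: they have to be found in the camera images.
- rail: straight aluminium slide rail screwed to the bench, on a dark foot plate 310 x 75 mm; rail top 22 mm above the bench. Origin: centre of its underside, on the bench. x: along the rail, the direction in which the slider has to travel, towards the stop; y: to the side on which the board and the loupe are; z up. Found at any yaw
- slider: dark steel slider on the rail, axes parallel to the rail's, runs along x only (1 N friction), cannot be lifted off; 100 mm long (x), 64 mm wide, two raised cheeks across it with the ribbed release plate between them, and on its +y side a wing with the board. Origin: middle of its length and width, 23 mm above the bench. Starts braked 65 to 150 mm short of the stop
- release (a joint): travel of the release plate, m: 0 up (brake grips, 25 N along the rail will not shift the slider), 0.006 fully down on its own stop. The brake lets go at about 8 N (2 mm down), fully down takes about 9.5 N. The plate springs up and the brake grips again when let go, so it must stay down while the slider is pushed; press it at least 3 mm
- slider_cheek (a point): middle of the inner face of the slider's front cheek, 32 mm ahead of the plate's centre, 49 mm above the bench. Cheeks: 52 mm wide (y), 18 mm thick (x), tops 55 mm above the bench, the other one 32 mm behind the plate's centre; the 64 mm gap between them is open at both sides
- release_top (a point): centre of the top of the release plate (flat, ribbed, 58 mm along x, 46 mm along y), over the slider's middle, 43 mm above the bench when up, 12 mm below the cheeks' tops. A fingertip that presses it and moves along x comes to push on the front cheek too
- slider_nose (a point): middle of the slider's front face (the one towards the stop), 50 mm ahead of its middle, 28 mm above the bench; axes as the rail's
- stop_face (a point): the middle of the stop's face that the slider's nose meets, 28 mm above the bench; axes as the rail's. The stop is set 75 to 125 mm ahead of the rail's centre
- stop: dark steel stop clamped immovably across the rail, 24 mm long (x), 64 mm wide, top 49 mm above the bench; on its +y side a rod holds a round loupe 52 mm across, 77 to 91 mm above the bench, its centre 50 mm behind the stop's face and 84 mm off the rail's axis. Origin: at the bench under the face, on the rail's axis; axes as the rail's
- board: small circuit board in a black frame 50 x 36 x 6 mm, fixed on the slider's wing, 60 mm to the +y side of the slider's middle; origin at the centre of its underside. Not to be touched
- tape: loose roll of tape lying flat, 90 mm across, 25 mm high, about 115 mm off the rail's axis on its -y side; origin at its underside's centre
- hexkey: loose hex key, 70 mm long, 6 mm thick, lying beside the rail on its -y side, about 85 mm off its axis
- pot: small loose white jar, 38 mm across, 40 mm high, near the rail's rear end on its +y side, about 85 mm off its axis; origin at its underside's centre
- jar: loose pale glass jar, 100 mm across, 150 mm high, at the left of the bench
- can: loose white can, 60 mm across, 170 mm high, at the right of the bench
- mug: loose white mug, 76 mm across, 90 mm high, at the right of the bench
- driver: loose screwdriver lying at the left of the bench

How it is judged:
On the way, in this order (a step that is already met when the one before it is completed fails the run):
1. the release plate is pressed down while the slider is still short of the stop (value of joint release above 0.0025 m and x of slider_nose in the frame of stop_face below -0.03 m), for 0.1 s.
2. the slider is up against the stop (x of slider_nose in the frame of stop_face above -0.003 m), for 0.1 s.
At the end, for the whole second after the job is handed in: the slider's nose is within 3 mm of the stop's face, the release plate has sprung up (less than 1.5 mm down) and the slider is at rest (x of slider_nose in the frame of stop_face above -0.003 m and value of joint release below 0.0015 m and linear speed of slider below 0.005 m/s); the robot touches nothing.
It fails at once if the slider is squeezed or forced: more than 45 N between the fingers and the slider (contact force between the fingers and slider above 45 N).
It fails at once if the stop is rammed: more than 45 N between slider and stop (contact force between slider and stop above 45 N).
It fails at once if the circuit board is touched (contact force between any of the fingers, the arm and board above 0.5 N).
It fails at once if the stop or its loupe is touched by the robot (contact force between any of the fingers, the arm and stop above 0.5 N).
It fails at once if another thing on the bench is moved more than 15 mm, lifted or carried (distance of any of tape, hexkey, pot, jar, can, mug, driver from where it was at the start of the episode above 0.015 m).
It also fails if it takes over 38 s, if anything falls off the work surface, if the arm or the gripper's body presses on something with over 40 N, if the wrist force passes 120 N, or if a joint passes its speed limit or range.

## Working session

There is one attempt and no reset: what is moved stays moved. The work goes in short steps, Python scripts to look and compute and a shell command to move; the robot and the scene stay as the last step left them, time stands still between calls to the robot, and variables do not carry over. Pictures are saved under pics/ and viewed, and the job is handed in when it is done.

```bash
mkdir -p pics; python3 - <<'E'
from workcell import r,cams
import cv2,numpy as np
s=r.sense();print(s, r.tcp_to_tips)
for n in ["top","side"]:
    im,d=cams.get_image(n);np.savez(f"pics/{n}0.npz",im=im,d=d)
    cv2.imwrite(f"pics/{n}0.png",im[:,:,::-1])
    p=cams.camera_params(n);print(n,p)
E
```

```text
{'t': 0.0, 'q': array([ 1.10281151,  0.52202468, -0.03632234,  1.59997621,  0.02118493,
        1.02109724, -0.1127998 ]), 'joint_vel': array([-0.00077375, -0.00099906,  0.00020639,  0.00016719,  0.00013115,
        0.0010526 ,  0.00100131]), 'effort': array([-2.48207121e-03, -9.27097750e+01,  1.97787277e+00, -3.69934344e+01,
        1.75708754e-02,  8.31687619e-03,  4.72413660e-05]), 'eef_pos': array([ 0.24196431, -0.57593778,  0.25273051]), 'tcp_rot': array([-1.37094398,  0.91212991, -0.9105325 ]), 'ft_force': array([-0.17607184,  0.14113894, -0.4539276 ]), 'wrist_torque': array([-0.00891453, -0.00465323,  0.03243804]), 'gripper_width': 0.08541125136922952} 0.022
top {'camera_matrix': array([[366.79183702,   0.        , 322.51653648],
       [  0.        , 366.79183702, 194.65888655],
       [  0.        ,   0.        ,   1.        ]]), 'rvec': array([ 2.15461893, -2.09536813,  0.13713192]), 'tvec': array([0.00408545, 0.55237454, 0.94303868])}
side {'camera_matrix': array([[399.84306544,   0.        , 316.19355466],
       [  0.        , 399.84306544, 195.77526451],
       [  0.        ,   0.        ,   1.        ]]), 'rvec': array([ 0.65536472, -2.72407956,  1.01987187]), 'tvec': array([0.48485506, 0.22727648, 1.15326209])}
```

View pics/top0.png

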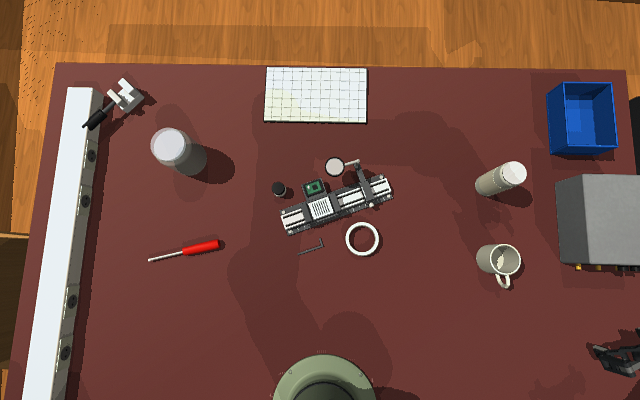

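View pics/side0.png

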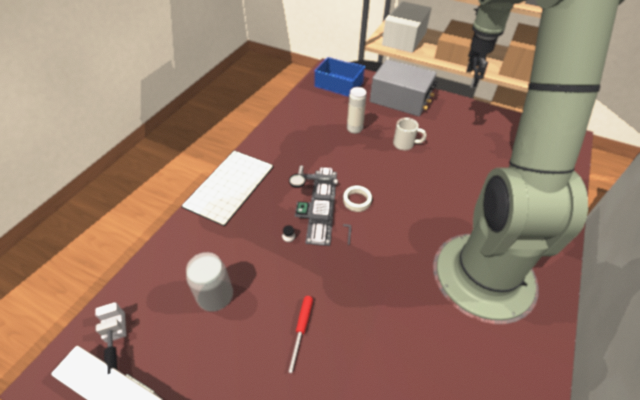

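```bash
python3 - <<'E'
import cv2,numpy as np
print(cv2.Rodrigues(np.array([-1.37094398,  0.91212991, -0.9105325 ]))[0].round(3))
E
```

```text
[[ 0.387 -0.     0.922]
 [-0.922  0.001  0.387]
 [-0.001 -1.    -0.   ]]
```

The top picture shows the rail from (285,228) to (390,185), the slider with its ribbed plate at about (320,208), the board at (314,187), the stop at about (372,190) and the loupe at (335,167). The tape is at (362,239), the hex key at (312,246) and the pot at (279,189). The gripper is at the lower right. Next I'll enlarge it.

```bash
cat > h.py <<'E'
import cv2,numpy as np
from workcell import r,cams
def plane(n,uv,z,p=None):
    p=p or cams.camera_params(n);K=p["camera_matrix"];R=cv2.Rodrigues(p["rvec"])[0];t=p["tvec"]
    c=-R.T@t; d=(R.T@np.linalg.inv(K)@np.c_[np.atleast_2d(uv),np.ones(len(np.atleast_2d(uv)))].T).T
    return c+d*((z-c[2])/d[:,2])[:,None]
def proj(n,X):
    p=cams.camera_params(n);return cv2.projectPoints(np.atleast_2d(np.array(X,float)),p["rvec"],p["tvec"],p["camera_matrix"],None)[0][:,0]
def deproj(n,d):
    p=cams.camera_params(n);K=p["camera_matrix"];R=cv2.Rodrigues(p["rvec"])[0]
    v,u=np.mgrid[:400,:640];P=np.stack([(u-K[0,2])/K[0,0]*d,(v-K[1,2])/K[1,1]*d,d],-1)
    return (P-p["tvec"])@R
E
python3 - <<'E'
from h import *
f=np.load("pics/top0.npz");im=f["im"];d=f["d"]
c=im[150:250,260:400];cv2.imwrite("pics/topc.png",cv2.resize(c,None,fx=5.7,fy=5.7,interpolation=cv2.INTER_CUBIC)[:,:,::-1])
W=deproj("top",d);h=W[150:250,260:400,2]
g=np.clip(h/0.1*255,0,255).astype(np.uint8)
cv2.imwrite("pics/toph.png",cv2.applyColorMap(cv2.resize(g,None,fx=5.7,fy=5.7,interpolation=cv2.INTER_NEAREST),cv2.COLORMAP_JET))
for u,v in [(320,208),(372,190),(300,222),(335,167),(250,300)]: print(u,v,W[v,u].round(4))
E
```

```text
320 208 [0.516  0.0252 0.0421]
372 190 [ 0.5718 -0.1153  0.0231]
300 222 [0.4788 0.0795 0.0191]
335 167 [ 0.6192 -0.0122  0.0855]
250 300 [ 0.2656  0.2086 -0.0015]
```

View pics/topc.png

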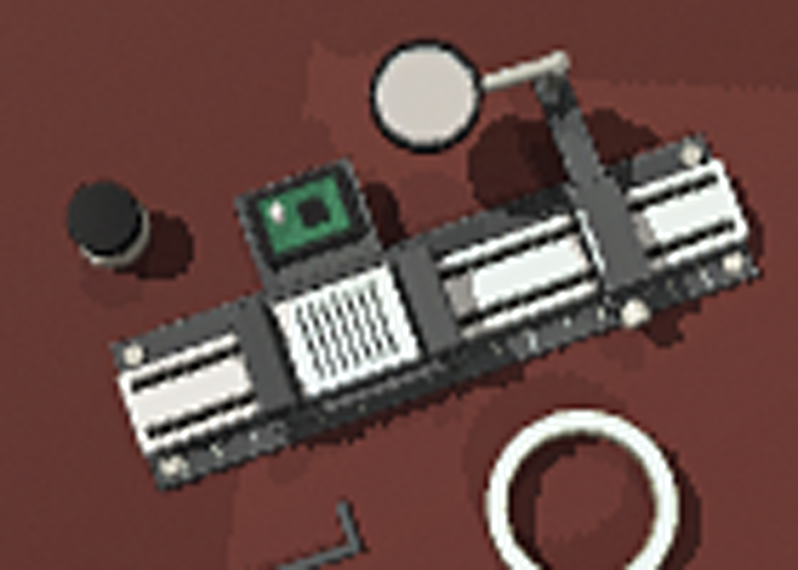

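View pics/toph.png

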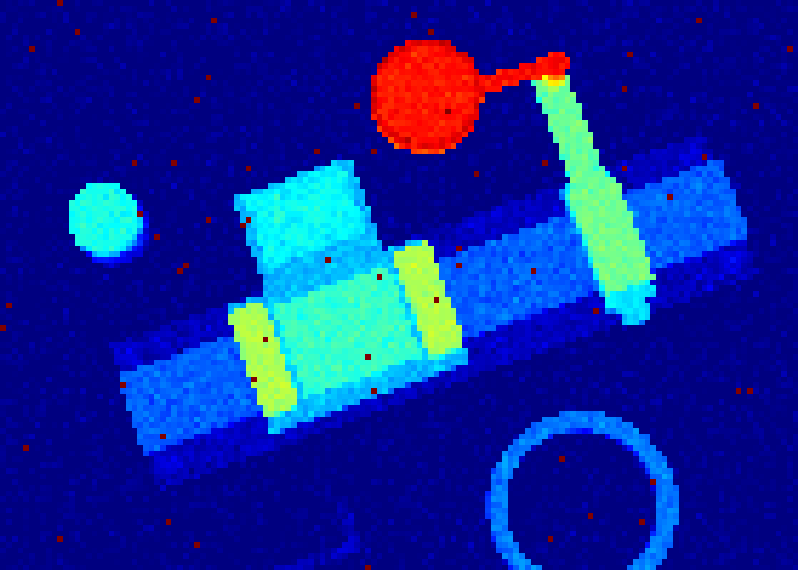

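The enlarged colour and depth pictures (scale 5.7, offset 260,150) show the plate centre at (348,330), the cheeks at (262,358) and (428,298), and the stop at (610,235). The board, the pot and the loupe (425,97) all show up separately from the slide.

```bash
python3 - <<'E'
from h import *
f=np.load("pics/top0.npz");im=f["im"];d=f["d"]
W=deproj("top",d);z=W[...,2]
roi=np.zeros(z.shape,bool);roi[150:250,260:400]=1
def big(m,k=0):
    n,l,s,c=cv2.connectedComponentsWithStats((m&roi).astype(np.uint8),connectivity=4)
    o=np.argsort(-s[1:,4])+1;return [(l==i) for i in o if s[i,4]>40]
ch=[]
for m in big((z>.0495)&(z<.062)):
    P=W[m];print("hi",m.sum(),P.mean(0).round(4),np.argwhere(m).mean(0)[::-1]);
    a=cv2.minAreaRect(P[:,:2].astype(np.float32));print(a);ch.append(P.mean(0))
rail=(z>.016)&(z<.0255)
# white rail mask
for m in big(rail): print("rail",m.sum(),W[m].mean(0).round(4))
P=W[rail&roi];P=P
m=big((z>.012)&roi)[0]
for zz in [(.039,.0465)]:
  for m in big((z>zz[0])&(z<zz[1])):
    print("pl",m.sum(),W[m].mean(0).round(4),cv2.minAreaRect(W[m][:,:2].astype(np.float32)))
for m in big((z>.078)&(z<.095)): print("loupe",m.sum(),W[m].mean(0).round(4))
E
```

```text
hi 129 [ 0.5321 -0.0136  0.0547] [334.65116279 201.7751938 ]
((0.5320797562599182, -0.013648033142089844), (0.05054914578795433, 0.017783932387828827), 21.20795440673828)
hi 129 [0.5019 0.0624 0.0545] [305.62790698 212.34883721]
((0.5022075772285461, 0.06262056529521942), (0.05149567872285843, 0.01770106703042984), 20.549144744873047)
rail 354 [ 0.5487 -0.0559  0.0218]
rail 314 [0.4873 0.0998 0.0218]
rail 257 [ 0.5808 -0.1373  0.022 ]
rail 66 [ 0.4746 -0.0807  0.0236]
pl 355 [0.5171 0.0247 0.0429] ((0.5174692869186401, 0.024591200053691864), (0.046220168471336365, 0.057801831513643265), 21.414207458496094)
pl 58 [0.5718 0.1468 0.0407] ((0.5709261894226074, 0.148580402135849), (0.019809570163488388, 0.028704028576612473), 46.31006622314453)
loupe 365 [ 0.6224 -0.0165  0.0866]
```

```bash
python3 - <<'E'
from h import *
f=np.load("pics/top0.npz");d=f["d"]
W=deproj("top",d);z=W[...,2]
P=W[150:250,260:400].reshape(-1,3)
c=np.array([.5171,.0246]);a=np.deg2rad(-68.4);X=np.array([np.cos(a),np.sin(a)]);Y=np.array([-X[1],X[0]])
l=np.c_[(P[:,:2]-c)@X,(P[:,:2]-c)@Y,P[:,2]]
m=(abs(l[:,1])<32)&(l[:,2]>.045)&(l[:,2]<.053)&(l[:,0]>.06)&(l[:,0]<.25)&(abs(l[:,1])<.028)
print("stop x range",np.percentile(l[m,0],[0,2,5,50,95,98,100]).round(4),m.sum(),l[m].mean(0))
m=(l[:,2]>.035)&(l[:,2]<.06)&(abs(l[:,1])<.03)&(l[:,0]<.065)
print("rail lateral")
mr=(l[:,2]>.019)&(l[:,2]<.025)&(l[:,0]>.055)&(l[:,0]<.14)&(abs(l[:,1])<.03);print(l[mr].mean(0),l[mr].min(0),l[mr].max(0))
m=(l[:,2]>.078)&(l[:,2]<.095)&(l[:,1]<.12)
print("loupe",cv2.minEnclosingCircle(l[m,:2].astype(np.float32)))
print("depth check: plane vs deproj", plane("top",[320.6,207.6],.043))
for n,uv,zz in [("can",(515,170),.17),("mug",(500,258),.09),("jar",(170,145),.15)]: print(n,plane("top",uv,zz))
im,_=cams.get_image("wrist");cv2.imwrite("pics/w0.png",im[:,:,::-1])
s=r.sense();R=cv2.Rodrigues(s["tcp_rot"])[0]
print(R.T@(np.array([.5171+.01*X[0],.0246+.01*X[1],.12])-s["eef_pos"]))
E
```

```text
stop x range [0.1199 0.1207 0.1213 0.1321 0.1428 0.1436 0.1445] 176 [1.32026782e-01 8.66727344e-05 4.88325567e-02]
rail lateral
[8.80450242e-02 6.22944690e-05 2.20100018e-02] [ 0.05509639 -0.02021303  0.01900325] [0.12100247 0.02819349 0.02498848]
loupe ((0.09078776836395264, 0.08014069497585297), 0.04633376747369766)
depth check: plane vs deproj [[0.51697977 0.02359519 0.043     ]]
can [[ 0.60177432 -0.43215719  0.17      ]]
mug [[ 0.39802224 -0.42389269  0.09      ]]
jar [[0.65014132 0.39819825 0.15      ]]
[-0.43706741  0.13319679  0.48609016]
```

View pics/w0.png

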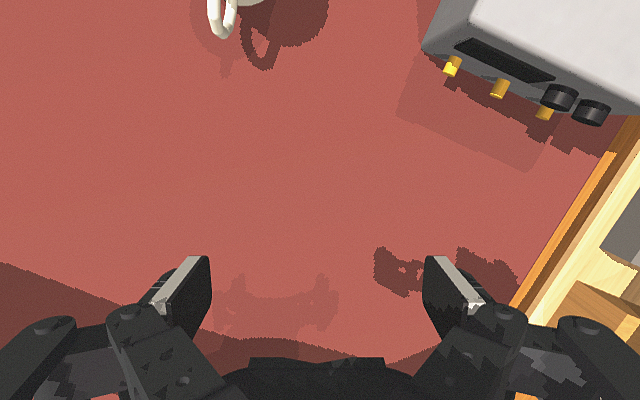

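The slider's nose has about 70 mm to go to the stop (stop mid at 132 mm, so its face is at 120 mm, less the 50 mm nose). The wrist picture shows the fingers open over bare bench with the mug handle at (225,10). I'll close the fingers and travel high towards the slide.

```bash
python3 -m handwheel '{"offset":[[-0.025,0,0.028],[-0.05,0,0.056],[-0.075,0,0.084],[-0.1,0,0.112],[-0.125,0,0.14]],"rot":[[0,0,0],[0,0,0],[0,0,0],[0,0,0],[0,0,0]]}' -1 20; python3 -m handwheel '{"offset":[[-0.025,0,0.028],[-0.05,0,0.056],[-0.075,0,0.084],[-0.1,0,0.112],[-0.125,0,0.14]],"rot":[[0,0,0],[0,0,0],[0,0,0],[0,0,0],[0,0,0]]}'
```

```text
t: 0.57
eef_pos: [0.323, -0.4048, 0.2528]
tcp_rot: [-1.371, 0.912, -0.911]
ft_force: [0.5, -0.4, 0.2]
gripper_width: 0.0254
t: 0.98
eef_pos: [0.4039, -0.2336, 0.253]
tcp_rot: [-1.371, 0.912, -0.911]
ft_force: [1.5, -0.6, -1.0]
gripper_width: 0.0001
```

```bash
cat >> h.py <<'E'
C=np.array([.5171,.0246]);_a=np.deg2rad(-68.4);X=np.array([np.cos(_a),np.sin(_a)]);Y=np.array([-X[1],X[0]])
def need(dx,z,dy=0):
    """tool-frame shift to put TCP dx along rail from plate centre's start"""
    s=r.sense();R=cv2.Rodrigues(s["tcp_rot"])[0];p=s["eef_pos"]
    t=np.r_[C+dx*X+dy*Y,z]
    print("t",round(s["t"],2),"rail xy",((p[:2]-C)@X).round(4),((p[:2]-C)@Y).round(4),"z",p[2].round(4),"tipz",p[2].round(4)-.022)
    print("need",(R.T@(t-p)).round(4),"toolx yaw",np.degrees(np.arctan2(R[1,0],R[0,0])).round(2),"tooly",R[:,1].round(3),"F rail",(s["ft_force"][:2]@X).round(2),(s["ft_force"][:2]@Y).round(2),s["ft_force"][2].round(2))
E
python3 -c "
from h import *
need(.008,.13)"
```

```text
t 0.98 rail xy 0.1984 -0.2003 z 0.253 tipz 0.231
need [-0.1861  0.1232  0.2041] toolx yaw -67.22 tooly [-0.     0.001 -1.   ] F rail 1.11 1.13 -0.98
```

```bash
python3 -m handwheel '{"offset":[[-0.025,0,0.027],[-0.05,0,0.054],[-0.075,0,0.082],[-0.1,0,0.11],[-0.125,0,0.137]],"rot":[[0,0.3,0],[0,0.6,0],[0,0.9,0],[0,1.2,0],[0,1.2,0]]}'; python3 -c "
from h import *
need(.008,.13)"
```

```text
t: 1.4
eef_pos: [0.4823, -0.0635, 0.2532]
tcp_rot: [-1.364, 0.928, -0.927]
ft_force: [0.8, -0.2, -1.0]
gripper_width: 0.0003
t 1.4 rail xy 0.0691 -0.0647 z 0.2532 tipz 0.2312
need [-0.061   0.1232  0.0647] toolx yaw -68.45 tooly [-0.     0.001 -1.   ] F rail 0.47 0.69 -0.97
```

```bash
python3 -m handwheel '{"offset":[[-0.02,0.01,0.022],[-0.04,0.035,0.044],[-0.061,0.065,0.065],[-0.061,0.098,0.065],[-0.061,0.123,0.065]],"rot":[[0,0,0],[0,0,0],[0,0,0],[0,0,0],[0,0,0]]}'; python3 - <<'E'
from h import *
need(.008,.08)
for n in ["top","side","wrist"]:
    im,d=cams.get_image(n); 
    if n=="wrist": c=im
    elif n=="top": c=cv2.resize(im[150:250,260:400],None,fx=5.7,fy=5.7,interpolation=cv2.INTER_CUBIC)
    else: c=cv2.resize(im[140:260,270:400],None,fx=5,fy=5,interpolation=cv2.INTER_CUBIC)
    cv2.imwrite(f"pics/{n}1.png",c[:,:,::-1])
E
```

```text
t: 1.82
eef_pos: [0.52, 0.0192, 0.1279]
tcp_rot: [-1.365, 0.927, -0.924]
ft_force: [0.5, -0.6, -1.3]
gripper_width: -0.0001
t 1.82 rail xy 0.0061 0.0007 z 0.1279 tipz 0.10590000000000002
need [ 0.002   0.0479 -0.0007] toolx yaw -68.28 tooly [-0.002  0.001 -1.   ] F rail 0.75 0.26 -1.29
```

View pics/side1.png

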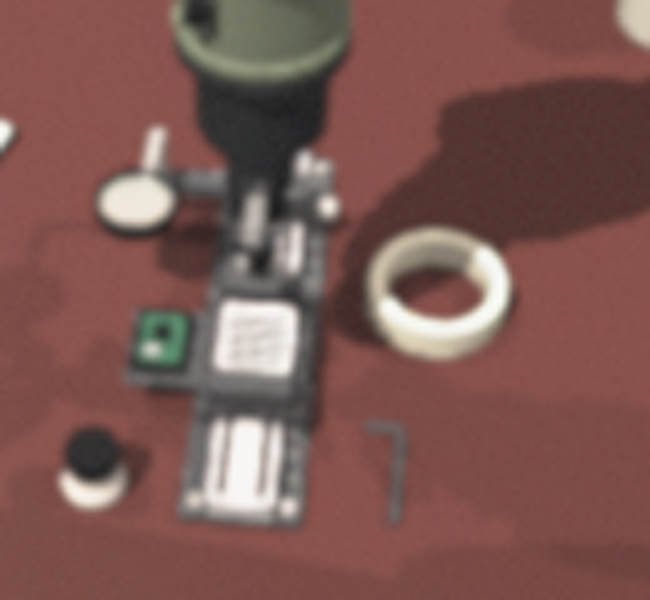

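View pics/wrist1.png

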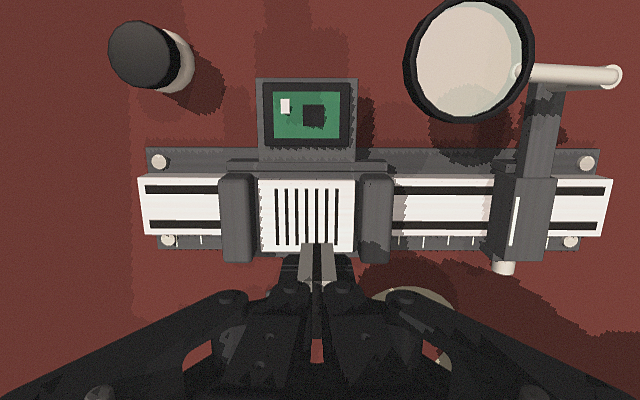

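The side picture shows the closed fingers above the slider, just behind the cheek, at (255,260). The wrist picture shows the fingertips at (317,265), plate (305,215), cheeks (237,218) and (375,218), and the stop (523,220). The jaw axis is parallel to the rail.

```bash
python3 - <<'E'
from h import *
p=cams.camera_params("wrist");R=cv2.Rodrigues(p["rvec"])[0];c=-R.T@p["tvec"]
print(c,"rail",(c[:2]-C)@X,(c[:2]-C)@Y)
# plate centre re-check from wrist: corners of white plate
print([((plane("wrist",[u],.043)[0][:2]-C)@np.c_[X,Y]).round(4) for u in [(305,215),(257,180),(355,250)]], [((plane("wrist",[u],.055)[0][:2]-C)@np.c_[X,Y]).round(4) for u in [(361,220),(250,220)]],((plane("wrist",[(500,220)],.049)[0][:2]-C)@np.c_[X,Y]).round(4))
need(.008,.068)
E
```

```text
[0.58005273 0.04135411 0.25051231] rail 0.0075968673670315815 0.0646995710356104
[array([ 0.0004, -0.0011]), array([-0.0281,  0.0209]), array([ 0.0318, -0.0243])] [array([ 0.0334, -0.0003]), array([-0.0312, -0.0003])] [ 0.1174 -0.0023]
t 1.97 rail xy 0.0077 -0.0005 z 0.1293 tipz 0.1073
need [0.0004 0.0613 0.0007] toolx yaw -68.43 tooly [-0.004  0.    -1.   ] F rail -0.67 0.58 -0.08
```

The wrist camera agrees with the top view to about 2 mm. I'll go down to just above the plate, then feel for it.

```bash
python3 -m handwheel '{"offset":[[0,0.02,0],[0,0.04,0],[0,0.054,0],[0,0.058,0],[0,0.058,0]],"rot":[[0,0,0],[0,0,0],[0,0,0],[0,0,0],[0,0,0]]}'; python3 -c "
from h import *
need(.008,.062)"
```

```text
t: 2.38
eef_pos: [0.5196, 0.017, 0.0721]
tcp_rot: [-1.365, 0.93, -0.926]
ft_force: [0.1, -0.3, -0.1]
gripper_width: 0.0
t 2.38 rail xy 0.008 -0.0004 z 0.0721 tipz 0.0501
need [-0.      0.0101  0.0005] toolx yaw -68.46 tooly [-0.003  0.    -1.   ] F rail 0.27 -0.0 -0.07
```

Tip at 50 mm; the plate is at 43 mm.

```bash
python3 -m handwheel '{"offset":[[0,0.003,0],[0,0.006,0],[0,0.008,0],[0,0.008,0]],"rot":[[0,0,0],[0,0,0],[0,0,0],[0,0,0]]}'; python3 -c "
from h import *
need(.008,.062)"
```

```text
t: 2.72
eef_pos: [0.5201, 0.0169, 0.0645]
tcp_rot: [-1.365, 0.93, -0.927]
ft_force: [1.0, -0.6, 3.4]
gripper_width: 0.0001
t 2.72 rail xy 0.0083 -0.0 z 0.0645 tipz 0.0425
need [-0.0003  0.0025  0.    ] toolx yaw -68.47 tooly [-0.002  0.    -1.   ] F rail 0.94 0.71 3.4
```

```bash
python3 -m handwheel '{"offset":[[0,0.0015,0],[0,0.003,0],[0,0.0045,0],[0,0.0045,0],[0,0.0045,0]],"rot":[[0,0,0],[0,0,0],[0,0,0],[0,0,0],[0,0,0]]}'; python3 -c "
from h import *
need(.008,.060)"
```

```text
t: 3.13
eef_pos: [0.5202, 0.0169, 0.0604]
tcp_rot: [-1.365, 0.93, -0.927]
ft_force: [-1.9, -0.7, 8.9]
gripper_width: 0.0004
t 3.13 rail xy 0.0083 0.0 z 0.0604 tipz 0.038400000000000004
need [-0.0003  0.0004 -0.    ] toolx yaw -68.47 tooly [-0.002  0.    -1.   ] F rail -0.01 -2.03 8.86
```

It is pressed about 4.4 mm at 8.9 N, so the brake should be free. Now a slow push along the rail, watching the force.

```bash
python3 -m handwheel '{"offset":[[0.003,0.0005,0],[0.006,0.0005,0],[0.009,0.0005,0],[0.012,0.0005,0],[0.015,0.0005,0]],"rot":[[0,0,0],[0,0,0],[0,0,0],[0,0,0],[0,0,0]]}'; python3 -c "
from h import *
need(.07,.060)"
```

```text
t: 3.55
eef_pos: [0.5257, 0.0029, 0.0603]
tcp_rot: [-1.365, 0.929, -0.927]
ft_force: [-2.5, -0.1, 8.7]
gripper_width: -0.0002
t 3.55 rail xy 0.0234 -0.0 z 0.0603 tipz 0.0383
need [0.0466 0.0003 0.0001] toolx yaw -68.47 tooly [-0.002  0.    -1.   ] F rail -0.88 -2.39 8.74
```

```bash
cat > slid.py <<'E'
from h import *
import sys
im,d=cams.get_image("top");W=deproj("top",d)[150:250,260:400].reshape(-1,3)
L=np.c_[(W[:,:2]-C)@np.c_[X,Y],W[:,2]]
m=(L[:,1]>.043)&(L[:,1]<.077)&(L[:,2]>.026)&(L[:,2]<.045)&(L[:,0]>-.05)&(L[:,0]<.12)
print("board x",np.percentile(L[m,0],[3,97]).round(4),m.sum())
c=im[150:250,260:400]
cv2.imwrite(f"pics/{sys.argv[1]}t.png",cv2.resize(c,None,fx=5.7,fy=5.7,interpolation=cv2.INTER_CUBIC)[:,:,::-1])
im,d=cams.get_image("wrist");cv2.imwrite(f"pics/{sys.argv[1]}w.png",im[:,:,::-1])
need(.08,.06)
E
python3 slid.py a
python3 - <<'E'
from h import *
d=np.load("pics/top0.npz")["d"];W=deproj("top",d)[150:250,260:400].reshape(-1,3)
L=np.c_[(W[:,:2]-C)@np.c_[X,Y],W[:,2]]
m=(L[:,1]>.043)&(L[:,1]<.077)&(L[:,2]>.026)&(L[:,2]<.045)&(L[:,0]>-.05)&(L[:,0]<.12)
print("start board x",np.percentile(L[m,0],[3,97]).round(4),m.sum())
E
```

```text
start board x [-0.0277  0.0283] 272Traceback (most recent call last):
  File "slid.py", line 6, in <module>
    print("board x",np.percentile(L[m,0],[3,97]).round(4),m.sum())
                    ~~~~~~~~~~~~~^^^^^^^^^^^^^^^
    return _quantile_unchecked(
        a, q, axis, out, overwrite_input, method, keepdims, weights)
    return _ureduce(a,
                    func=_quantile_ureduce_func,
    ...<5 lines>...
                    overwrite_input=overwrite_input,
                    method=method)
    r = func(a, **kwargs)
    result = _quantile(arr,
                       quantiles=q,
    ...<2 lines>...
                       out=out,
                       weights=wgt)
    slices_having_nans = np.isnan(arr[-1, ...])
                                  ~~~^^^^^^^^^
IndexError: index -1 is out of bounds for axis 0 with size 0
```

The top view of the board is hidden by the arm, so I'll use the wrist camera.

```bash
cat > slid.py <<'E'
from h import *
import sys
im,d=cams.get_image("wrist");cv2.imwrite(f"pics/{sys.argv[1]}w.png",im[:,:,::-1])
hsv=cv2.cvtColor(im,cv2.COLOR_RGB2HSV);m=cv2.inRange(hsv,(50,60,30),(90,255,255))
n,l,s,c=cv2.connectedComponentsWithStats(m);i=1+np.argmax(s[1:,4]);x,y,w,h,_=s[i]
b=plane("wrist",[(x,y+h/2),(x+w,y+h/2)],.035)
print("green px",s[i],"rail x/y of green's ends",((b[:,:2]-C)@np.c_[X,Y]).round(4))
need(.08,.06)
E
python3 slid.py a
```

```text
green px [ 248   90   99   69 5317] rail x/y of green's ends [[-0.0039  0.0572]
 [ 0.0362  0.0572]]
t 3.65 rail xy 0.0239 -0.0 z 0.0603 tipz 0.0383
need [0.0561 0.0003 0.0001] toolx yaw -68.51 tooly [-0.001 -0.    -1.   ] F rail 0.96 -2.07 8.74
```

View pics/aw.png

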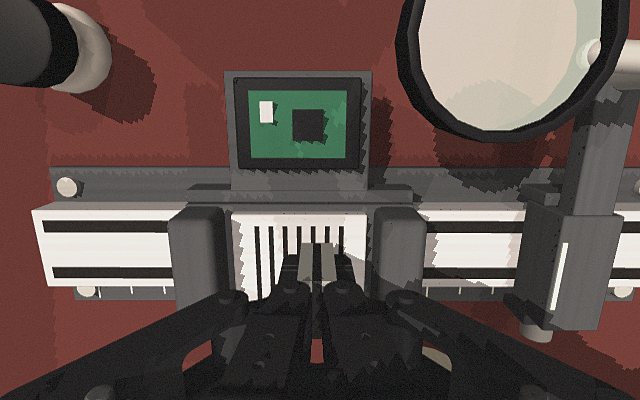

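The slider is carried along by friction. The board's centre is now at +16 mm, matching the tip's 15.6 mm travel. About 54 mm remain.

```bash
python3 -m handwheel '{"offset":[[0.004,0.0003,0],[0.008,0.0003,0],[0.012,0.0003,0],[0.016,0.0003,0],[0.02,0.0003,0]],"rot":[[0,0,0],[0,0,0],[0,0,0],[0,0,0],[0,0,0]]}'; python3 -m handwheel '{"offset":[[0.004,0.0003,0],[0.008,0.0003,0],[0.012,0.0003,0],[0.016,0.0003,0],[0.02,0.0003,0]],"rot":[[0,0,0],[0,0,0],[0,0,0],[0,0,0],[0,0,0]]}';python3 slid.py b
```

```text
t: 4.07
eef_pos: [0.5332, -0.0163, 0.0604]
tcp_rot: [-1.365, 0.93, -0.928]
ft_force: [-3.0, -0.2, 8.3]
gripper_width: -0.0003
t: 4.48
eef_pos: [0.5405, -0.0351, 0.0605]
tcp_rot: [-1.365, 0.93, -0.928]
ft_force: [-2.5, 0.3, 9.0]
gripper_width: -0.0
green px [ 248   90   98   69 2679] rail x/y of green's ends [[0.0372 0.0571]
 [0.077  0.057 ]]
t 4.53 rail xy 0.065 -0.0002 z 0.0606 tipz 0.0386
need [0.015  0.0006 0.0002] toolx yaw -68.54 tooly [-0.001 -0.001 -1.   ] F rail 0.94 -1.74 8.64
```

About 13 mm remain; now slowly.

```bash
python3 -m handwheel '{"offset":[[0.002,0.0005,0],[0.004,0.0005,0],[0.006,0.0005,0],[0.008,0.0005,0],[0.01,0.0005,0]],"rot":[[0,0,0],[0,0,0],[0,0,0],[0,0,0],[0,0,0]]}'; python3 -m handwheel '{"offset":[[0.0015,0.0005,0],[0.003,0.0005,0],[0.0045,0.0005,0],[0.006,0.0005,0]],"rot":[[0,0,0],[0,0,0],[0,0,0],[0,0,0]]}';python3 slid.py c
```

```text
t: 4.95
eef_pos: [0.5445, -0.0453, 0.0605]
tcp_rot: [-1.365, 0.93, -0.929]
ft_force: [-2.4, 0.2, 8.5]
gripper_width: -0.0005
t: 5.28
eef_pos: [0.5468, -0.0501, 0.0604]
tcp_rot: [-1.364, 0.929, -0.928]
ft_force: [-3.4, 4.9, 8.2]
gripper_width: 0.0001
green px [ 245  123   96   37 1797] rail x/y of green's ends [[0.0513 0.0506]
 [0.0907 0.0505]]
t 5.33 rail xy 0.0807 0.0001 z 0.0605 tipz 0.0385
need [-0.0007  0.0005 -0.0001] toolx yaw -68.52 tooly [-0.001 -0.    -1.   ] F rail -6.39 -0.38 8.13
```

View pics/cw.png

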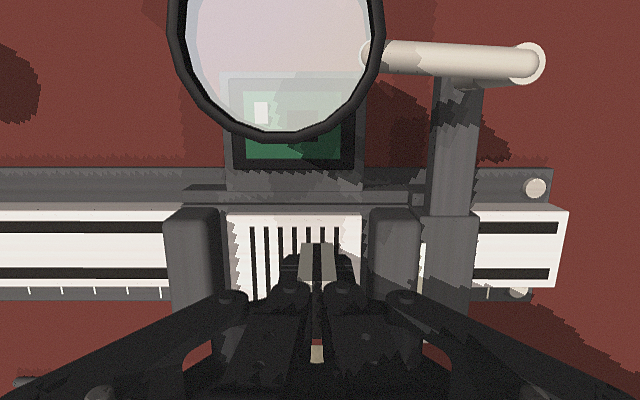

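The force along the rail jumped to 6.4 N, the board's centre is at +71 mm, and the slider's base meets the stop at about (415,200). I'll push a few more millimetres to confirm.

```bash
python3 -m handwheel '{"offset":[[0.001,0.0005,0],[0.002,0.0005,0],[0.003,0.0005,0],[0.003,0.0005,0]],"rot":[[0,0,0],[0,0,0],[0,0,0],[0,0,0]]}';python3 slid.py d
```

```text
t: 5.67
eef_pos: [0.5481, -0.0524, 0.0604]
tcp_rot: [-1.364, 0.929, -0.928]
ft_force: [-2.0, 4.1, 8.1]
gripper_width: -0.0003
green px [ 239  122   95   40 1815] rail x/y of green's ends [[0.0511 0.0508]
 [0.0902 0.0507]]
t 5.72 rail xy 0.083 0.0005 z 0.0604 tipz 0.038400000000000004
need [-0.003   0.0004 -0.0005] toolx yaw -68.49 tooly [-0.     0.001 -1.   ] F rail -5.28 -1.05 9.06
```

The tip slid on by 2.3 mm while the board stayed put, so the slider is against the stop. Now straight up.

```bash
python3 -m handwheel '{"offset":[[0,-0.002,0],[0,-0.004,0],[0,-0.007,0],[0,-0.012,0],[0,-0.02,0]],"rot":[[0,0,0],[0,0,0],[0,0,0],[0,0,0],[0,0,0]]}';python3 -m handwheel '{"offset":[[0,-0.02,0],[0,-0.04,0],[0,-0.07,0],[0,-0.1,0],[0,-0.1,0]],"rot":[[0,0,0],[0,0,0],[0,0,0],[0,0,0],[0,0,0]]}';python3 slid.py e; python3 - <<'E'
from h import *
im,d=cams.get_image("wrist");W=deproj("wrist",d).reshape(-1,3)
L=np.c_[(W[:,:2]-C)@np.c_[X,Y],W[:,2]];L=L[d.ravel()>0.05]
m=(abs(L[:,1])<.02)&(abs(L[:,0]-.07)<.02)&(L[:,2]<.06);m&=(L[:,1]>.005);print("plate z",np.median(L[m,2]))
for z0,n,lo,hi in [(.0535,"front cheek",.08,.13),(.0475,"stop",.115,.16)]:
    m=(abs(L[:,1])<.022)&(abs(L[:,2]-z0-.0015)<.0025)&(L[:,0]>lo)&(L[:,0]<hi);print(n,np.percentile(L[m,0],[3,50,97]).round(4),m.sum())
E
```

```text
t: 6.13
eef_pos: [0.5479, -0.0524, 0.0805]
tcp_rot: [-1.364, 0.93, -0.927]
ft_force: [-1.3, -0.1, -1.0]
gripper_width: -0.0001
t: 6.55
eef_pos: [0.5501, -0.0526, 0.1862]
tcp_rot: [-1.36, 0.924, -0.932]
ft_force: [1.4, 0.7, 0.8]
gripper_width: -0.0001
green px [273 115  52  24 726] rail x/y of green's ends [[0.0513 0.0512]
 [0.0903 0.0511]]
t 6.6 rail xy 0.0836 0.0015 z 0.1838 tipz 0.1618
need [-0.0038  0.1238 -0.002 ] toolx yaw -68.5 tooly [ 0.004  0.    -1.   ] F rail 0.32 -0.32 0.27
plate z 0.04200377131842973
front cheek [0.1033 0.111  0.1189] 1275
stop [0.1211 0.1323 0.1434] 1794
```

View pics/ew.png

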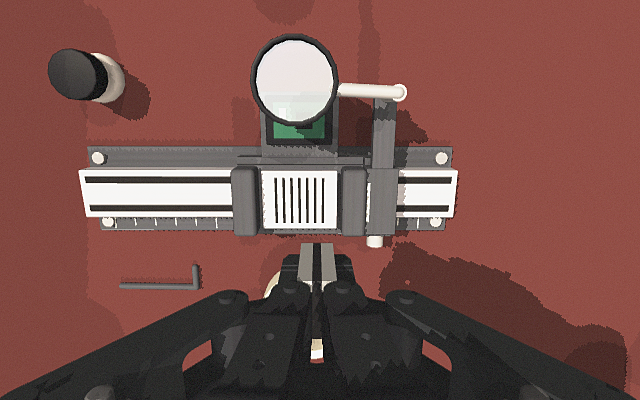

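The wrist picture shows the front cheek (353,200) right up to the stop (380,200). The plate is up at 42 mm, the fingers are clear, and the pot and hex key look untouched. By depth the nose is at about 120 mm and the stop's face at about 120 mm, a gap of roughly 0.3 mm.

```bash
python3 -c "
from workcell import r
print(r.job_done())"
```

```text
the job is handed in; nothing more can be done
None
```

I pressed the release plate with the closed fingertips, moved the slider about 70 mm along the rail to the stop, and lifted straight off. I handed the job in at about 6.6 s; no verdict is reported.

- **Press:** the plate went about 4.4 mm down at about 9 N. The slider was carried along by fingertip friction alone.
- **Contact with the stop:** the force along the rail rose to about 6 N. The slider's board stayed put while the tip slid on another 2.3 mm. All forces I read stayed far below the 45 N limits.
- **Last checks:** depth puts the nose about 0.3 mm from the stop's face. The calibration is only good to about 2 mm, so the stalled slider is the stronger evidence. The plate read 42 mm high against a nominal 43 mm, which is within that error. The wrist force was about zero, with the fingertips about 160 mm above the bench.
- **Other things on the bench:** the last picture showed the pot and hex key apparently undisturbed. I did not measure them, or look again at the tape, jar, can, mug and driver, which the arm did not go near at low height.

No check failed. The one snag was that the arm hid the board from the top camera, so I tracked the slider with the wrist camera instead.

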